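Tip a wood block onto the vacuum clamping bed and clamp it

TASK

Load the upright wood block onto the vacuum clamping bed: bring it, still standing and kept low over the bench, squarely up against the middle of the bed's front edge, and tip it forward over that edge so that it lies flat and square on the bed, blue face up, covering the whole black suction pad. Only then switch the clamping on: turn the regulator dial clockwise to its end stop (the green dot) and let go. Leave the drill, the spray bottle and the sanding block where they are.

Things in the scene. Friction and masses are not known exactly. Their poses are not given: they have to be found in the camera images.
- bed: Fixed vacuum clamping bed, an aluminium plate 200 mm deep, 200 mm wide and 15 mm thick lying on the bench; its front edge, a 15 mm high step that faces the robot, is the fence for tipping. Origin: middle of the front edge, at bench level. x points horizontally away from the robot across the bed (square to the front edge), y along the front edge to the left, z up.
- pad (a point): Centre of the black rubber suction pad let flush into the bed's top: 60 mm (along the bed's x) by 30 mm (along y), 50 mm behind the middle of the front edge, 15 mm above the bench. Axes as the bed's.
- block: Loose wood block, 70 mm deep (x), 60 wide (y), 120 tall (z), 0.25 to 0.5 kg; starts upright, its centre 75 to 120 mm before the bed's front edge. Its -x face (towards the robot) is blue. Origin: centre of the underside. Held between two fingers and dragged, it pivots: lift it a little. Pushed high with its foot at the step it tips, falls from about 30 degrees and lies with its foot overhanging the edge by 10 to 30 mm.
- block_center (a point): Centre of the block, 60 mm from its underside along its z. Axes as the block's.
- console: Fixed grey regulator box 110 x 110 x 60 mm, to the left or to the right of the bed. Origin: centre of its underside. The dial stands on the middle of its top. Around the dial a red dot marks off (on the box's -x side) and a green dot marks the clockwise end stop.
- dial (a joint): Angle of the regulator dial in rad: 0 = off, anticlockwise stop (red dot); grows as the dial is turned clockwise seen from above; 2.6 = clockwise end stop, full clamping (green dot). It stays where it is left; about 0.06 N m of friction, no spring.
- dial_grip (a point): On the dial's upright axis, 97 mm above the bench, 7 mm below the top of the dial's black grip bar. The bar is 65 mm long, 14 mm thick and 32 mm tall, on a round disc of 34 mm radius whose top lies 23 mm below this point. It turns with the dial: x runs along the bar, the white pointer line is at its -x end; z up.
- drill: Loose cordless drill standing on its battery, about 170 x 75 x 195 mm, 1 kg; a bystander beside the bed on the side away from the console. Origin: centre of the underside.
- spray: Loose spray bottle, 75 mm across, 222 mm tall; a bystander at the back left. Origin: centre of the underside.
- sanding_block: Loose cork and wood sanding block, 120 x 65 x 46 mm; a bystander at the back right. Origin: centre of the underside.
Not all that is in view belongs to the job. What is shaped like the block but white is not meant.

How it is judged (in metres and radians):
On the way, in this order (a step that is already met when the one before it is completed fails the run):
1. the block stands upright against the bed's front edge, in line with the pad (centre within 15 mm sideways) (x of block_center in the frame of bed between -0.045 and -0.028 m and y of block_center in the frame of bed between -0.015 and 0.015 m and angle between block's own z axis and vertical below 0.1 rad), for 0.2 s.
2. the block lies flat on the bed, blue face up, over the pad (angle between block's own x axis and vertical above 3.05 rad and linear speed of block below 0.02 m/s and y of block_center in the frame of pad between -0.017 and 0.017 m and x of block_center in the frame of pad between -0.032 and 0.032 m and z of block_center in the frame of pad below 0.038 m), for 0.2 s.
3. the dial is at its clockwise end stop (value of joint dial above 2.52 rad), for 0.2 s.
At the end, for the whole second after the job is handed in: The dial is within 0.08 rad of its clockwise end stop; the block is at rest flat on the bed, blue face up (within 0.09 rad of level), its length within 0.2 rad of square to the front edge, its centre within 17 mm of the pad's centre along the front edge and within 32 mm across it (all of step 2 and value of joint dial above 2.52 rad and angle between the z axis of block and the x axis of bed, either way round below 0.2 rad); the robot touches nothing.
It fails at once if the block is lifted high (its centre more than 115 mm above the bench; 60 mm when standing on it) (height (world z) of block_center above 0.115 m).
It fails at once if a bystander is moved by more than 30 mm (distance of any of drill, spray, sanding_block from where it was at the start of the episode above 0.03 m).
It also fails if it takes over 69 s, if anything falls off the work surface, if the arm or the gripper's body presses on something with over 40 N, if the wrist force passes 120 N, or if a joint passes its speed limit or range.

ROBOT

A 6-joint arm with a two-finger parallel gripper is mounted at the origin on the work surface. World frame = base frame: x ahead of the robot, y to its left, z up, the work surface at z = 0. Lengths are in m, angles in degrees, forces in N, time in s.
With the tool pointing down it reaches from about 0.275 to 0.825 m from the base axis. Payload 5.2 kg.
Tool frame: the origin (TCP) lies on the mounting face of the last link; the fingertips stand 186 mm ahead of it and the grasp point (between the pads) lies 167 mm ahead of it (bot.pinch_z is the distance from the TCP to the grasp point, in m); z points along the fingers, y is the direction in which the jaws open and shut (so a half turn about z gives the same grasp; the last joint's range is limited). The gripper opens to 93 mm and grips with 3 to 60 N. Pads are 15 mm wide; open, the fingers measure 128 mm over their backs; the gripper's body (75 mm by 188 mm) begins 65 mm behind the grasp point.
Start: joints at [-84.844, 14.817, 87.949, -0, 77.235, -11.62], TCP at [0.159, -0.527, 0.405] pointing down, gripper open.
Joint ranges: [-179.93, 179.93], [-52.35, 119.4], [10.71, 147.94], [-69.91, 249.91], [12.55, 155.21], [-178.61, 178.61]. Speed limits (degrees/s): [147.25, 147.25, 180, 180, 180, 180].

INTERFACE

Orientations are given as [roll, pitch, yaw] about the fixed x, y, z axes, in that order (R = Rz(yaw) Ry(pitch) Rx(roll)).
In Python, from workcell import bot, get_image, finder gives the robot as it stands.
- The arm moves only by the tool play_rows, never from a script. Its argument "steps" is a list of rows, each a list of 7 numbers: the shift along the tool's x, y, z in mm, then the turn, a rotation vector about the tool's x, y, z in rad, then the opening, from -1 (shut) to 1 (fully open), so that 0 is half open. In form: [[tx, ty, tz, wx, wy, wz, claw], ...]. A call has exactly 10 rows; each row is the pose to reach, as a shift and turn from the pose commanded when the call began, along the tool's axes at that moment; what a row does not reach only later rows make up. A row lasts 1/12 s, in which the tool goes at most 41.7 mm and 7.16 degrees, less where a joint would pass 70% of its speed; a pose out of reach is approached as far as the arm can. A call with a gripper value outside its range is refused whole. The fingers move at their own pace and stop on an object; "grip_force" is the grip in N (left out, the last holds). Time passes only in rows, so rows that repeat a pose let the fingers close, or fill a call up. It gives the time, the measured TCP pose, the force and the opening at its end, in the units of the state.
- bot.observe(): the state, without advancing time (a new reading comes with each control period).
- get_image(name): name is "scene" or "top"; returns a dict with "color" (400x640x3 uint8, red, green, blue), "depth" (400x640 float32, m along the optical axis (not along the pixel's ray), 0 where there is no reading), "K" (3x3 intrinsics, pixels), "position" and "orientation" of the camera in the world. Camera axes: x right, y up, looking along -z (the intrinsics and any distortion apply to the point x, -y, -z); pixel columns grow to the right and rows downward; lengths in m; the calibration is good to about 2 mm. A picture is of the moment at which its call begins.
- bot.sign_off(): hands the job in, once; it reports no verdict.
Trained networks look in the newest picture that a camera, given by its name, has taken for a name from the list of things; names that differ only in an ending like _2 or _b are one class to them, and where a whole thing is asked for, a point or a joint stands for the part that bears it (a point fixed in the world has none). Each returns a list of dicts, best first, with "confidence" (0 to 1); they miss things now and then, are a little off and sometimes report something else, mostly with a low value. They report only what shows in the picture. A call takes as long as a camera call. They do not tell look-alikes from the thing itself.
- finder.look_for(camera, name): "point" ([row, column] in pixels, amid what is visible of it).
- finder.place_of(camera, name): "point" ([row, column] in pixels: a listed point, or the origin of a listed thing).
The state is a dict: "clock": time; "q": joint angles; "qd": joint speeds; "tau": joint torques, N m; "tool_pos": TCP position; "eef_rot": TCP orientation; "contact_force": force on the tool from outside, world axes, zero at the start; "wrist_torque": the same for the moment, N m; "width": finger opening in m.
Only numpy, scipy, OpenCV 4.12 (cv2) and the standard library are available. Lean on these libraries where they do the work, as an engineer would, in place of code of your own. Each camera call takes 0.05 s, during which the arm holds its last target. There are 200 camera calls.

## Working session

There is one attempt and no reset: what is moved stays moved. The work goes in short steps, Python scripts to look and compute and a tool call to move; the robot and the scene stay as the last step left them, time stands still between calls to the robot, and variables do not carry over. Pictures are saved under pics/ and viewed, about 8 in all and at most 12, crops included, and the job is handed in when it is done.

Besides the shell and the picture viewer there is one more tool, called after "Emit:" by a JSON object that holds its "method" and its "body", one argument or row to a line. play_rows: Moves the arm, as the interface text tells. Its arguments: {"type":"object","properties":{"steps":{"type":"array","items":{"type":"array","items":{"type":"number"}}},"grip_force":{"type":"number"}},"required":["steps"]}

```bash
mkdir -p pics; ls; cat > h.py <<'E'
import numpy as np, cv2
from workcell import bot, get_image, finder
from scipy.spatial.transform import Rotation as R
def camR(im):
    o=np.array(im["orientation"],float)
    if o.shape==(3,3): return o
    if o.size==4: return R.from_quat(o).as_matrix()
    return R.from_euler('xyz',o,degrees=True).as_matrix()
def cloud(im):
    d=im["depth"].astype(float);K=np.array(im["K"]);h,w=d.shape
    u,v=np.meshgrid(np.arange(w),np.arange(h))
    P=np.stack([(u-K[0,2])/K[0,0]*d,-(v-K[1,2])/K[1,1]*d,-d],-1)
    W=P@camR(im).T+np.array(im["position"]); W[d==0]=np.nan
    return W
def onz(im,p,z):
    K=np.array(im["K"]);r=np.array([(p[1]-K[0,2])/K[0,0],-(p[0]-K[1,2])/K[1,1],-1])
    r=camR(im)@r;c=np.array(im["position"]);return c+r*(z-c[2])/r[2]
E
python3 - <<'E'
from h import *
s=bot.observe();print(s)
for n in("scene","top"):
    im=get_image(n);print(n,im["position"],im["orientation"],im["K"],[k for k in im])
    cv2.imwrite(f"pics/{n}0.png",im["color"][...,::-1])
    W=cloud(im)
    for t in("bed","block","console","drill","spray","sanding_block","dial"):
        for r in finder.look_for(n,t)[:3]:
            p=np.array(r["point"]);i=p.round().astype(int);print(t,p.round(),round(r["confidence"],2),W[i[0],i[1]].round(3))
    for t in("bed","pad","block","block_center","console","dial_grip"):
        for r in finder.place_of(n,t)[:2]:
            p=np.array(r["point"]);z={"pad":.015,"block_center":.06,"dial_grip":.097}.get(t,0);print("place",t,p.round(),round(r["confidence"],2),onz(im,p,z).round(3))
E
```

```text
pics
{'clock': 0.0, 'q': array([-8.48442627e+01,  1.48588422e+01,  8.80087162e+01,  3.14911026e-04,
        7.72337317e+01, -1.16206722e+01]), 'qd': array([-0.04577997, -0.10233682, -0.09910887,  0.05742898,  0.01146026,
        0.02944753]), 'tau': array([ 2.14506640e-04, -4.37302673e+01, -2.84004182e+01,  7.18691200e-02,
        4.11384890e-02, -1.36591857e-04]), 'tool_pos': array([ 0.15874575, -0.52638362,  0.40393786]), 'eef_rot': array([-1.79900848e+02, -2.07037056e-02,  1.67763217e+01]), 'contact_force': array([0.02231164, 0.24893282, 0.4159553 ]), 'wrist_torque': array([-0.01428785, -0.04597912, -0.01189156]), 'width': 0.09306309352662603}
scene [ 1.23439214 -0.62521735  0.9252614 ] [47.92562474 -1.14774501 48.52242699] [[450.21621138   0.         316.07959011]
 [  0.         450.21621138 207.93412718]
 [  0.           0.           1.        ]] ['color', 'depth', 'K', 'position', 'orientation']
bed [161. 366.] 0.66 [0.501 0.25  0.104]
bed [256. 350.] 0.63 [ 0.694 -0.001  0.013]
block [191. 328.] 0.93 [0.527 0.068 0.099]
block [173. 303.] 0.88 [0.407 0.075 0.089]
block [194. 27
[... 1258 characters left out ...]
drill [221. 462.] 0.75 [ 0.501 -0.272  0.186]
spray [117. 177.] 0.67 [0.712 0.308 0.152]
sanding_block [140. 458.] 0.86 [ 0.69  -0.305  0.043]
dial [230. 202.] 0.92 [0.478 0.263 0.103]
place bed [185. 312.] 0.93 [0.587 0.032 0.   ]
place bed [223. 446.] 0.63 [ 0.501 -0.286  0.   ]
place pad [161. 312.] 0.69 [0.641 0.032 0.015]
place block [229. 282.] 0.97 [0.482 0.099 0.   ]
place block [257. 339.] 0.95 [ 0.417 -0.035  0.   ]
place block_center [275. 280.] 0.85 [0.379 0.098 0.06 ]
place block_center [259. 338.] 0.8 [ 0.417 -0.032  0.06 ]
place console [230. 207.] 0.77 [0.476 0.278 0.   ]
place dial_grip [231. 198.] 0.66 [0.476 0.273 0.097]
place dial_grip [232. 213.] 0.43 [0.474 0.24  0.097]
```

View pics/scene0.png

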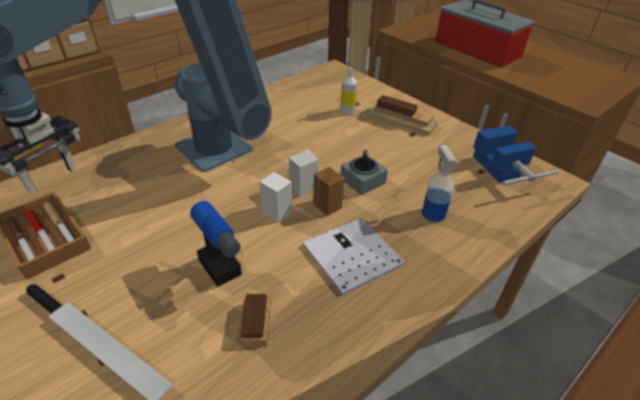

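View pics/top0.png

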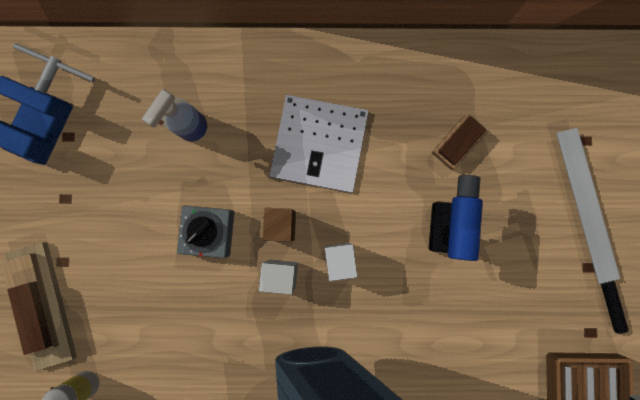

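Three things are block-shaped (top view): brown (226,277), white (275,280) and white (261,340). The brown one is the wood block meant, since the white ones are ruled out. I'll measure it and confirm in an enlarged crop.

```bash
cat >> h.py <<'E'
def rect(P):
    (c,s,a)=cv2.minAreaRect((P[:,:2]*1000).astype(np.float32)); return np.round(c,1),np.round(s,1),round(a,1)
E
python3 - <<'E'
from h import *
im=get_image("top");W=cloud(im);z=W[...,2];x=W[...,0];y=W[...,1]
def comp(m,rc):
    m=m.astype(np.uint8);n,l=cv2.connectedComponents(m,connectivity=4);return l==l[rc[0],rc[1]]
for nm,rc in(("wood",(225,280)),("w1",(275,280)),("w2",(261,340))):
    m=comp(np.abs(z-.12)<.012,rc);print(nm,m.sum(),rect(W[m]),z[m].mean())
m=comp((np.abs(z-.015)<.0055),(150,320));m=cv2.morphologyEx(m.astype(np.uint8),cv2.MORPH_OPEN,np.ones((5,5)))>0
print("bed",m.sum(),rect(W[m]),z[m].mean(),"bench z",np.nanmedian(z[300:340,330:420]))
# colour-based masks, projected on known planes
c=im["color"].astype(int)
def pl(m,h):
    rr=np.argwhere(m);return np.array([onz(im,p,h) for p in rr])
g=np.zeros(c.shape[:2],bool);g[140:185,300:330]=True
k=g&(c.sum(-1)<130);k=comp(k,tuple(np.argwhere(k)[len(np.argwhere(k))//2]));print("pad",rect(pl(k,.015)),k.sum())
g[:]=0;g[90:200,262:375]=1
sat=c.max(-1)-c.min(-1)
b=g&(sat<40)&(c.sum(-1)>250);b=cv2.morphologyEx(b.astype(np.uint8),cv2.MORPH_CLOSE,np.ones((7,7)));b=cv2.morphologyEx(b,cv2.MORPH_OPEN,np.ones((7,7)))>0
print("bedcol",rect(pl(b,.015)),b.sum())
cn=comp((np.abs(z-.06)<.01)&(x<.56)&(x>.4)&(y>.18),(215,190));print("console",rect(W[cn]),cn.sum())
d=(np.abs(z-.104)<.008)&(y>.2)&(y<.34)&(x>.4)&(x<.56);print("bar",rect(W[d]),d.sum(),z[d].mean(), np.nanmax(z[180:280,170:240]))
crop=cv2.resize(im["color"][80:300,170:390,::-1],(600,600),interpolation=cv2.INTER_CUBIC)
s=get_image("scene");crop2=cv2.resize(s["color"][130:270,250:410,::-1],None,fx=4,fy=4,interpolation=cv2.INTER_CUBIC)
cv2.imwrite("pics/c1.png",cv2.resize(np.hstack([crop,cv2.resize(crop2,(686,600))]),None,fx=.62,fy=.62))
E
```

```text
wood 942 (array([491.7,  99.5]), array([60. , 70.2]), 88.4) 0.11903640125015445
w1 973 (array([378.3,  99.3]), array([70.5, 60.4]), 85.0) 0.11893044158612637
w2 955 (array([413.6, -35.6]), array([70.3, 59.7]), 8.1) 0.11908906139375798
bed 6685 (array([686.4,  15.5]), array([200.3, 200.5]), 79.7) 0.014097534520770772 bench z -0.0007282008664816209
pad (array([637. ,  24.4]), array([25.3, 55.2]), 80.4) 224
bedcol (array([685.3,  15.3]), array([203.7, 202.8]), 79.6) 6928
console (array([475.1, 272.5]), array([111.2, 109.8]), 85.5) 1650
bar (array([475.3, 272. ]), array([13.4, 63.1]), 45.7) 198 0.10247868342143773 0.10897791564424897
```

View pics/c1.png

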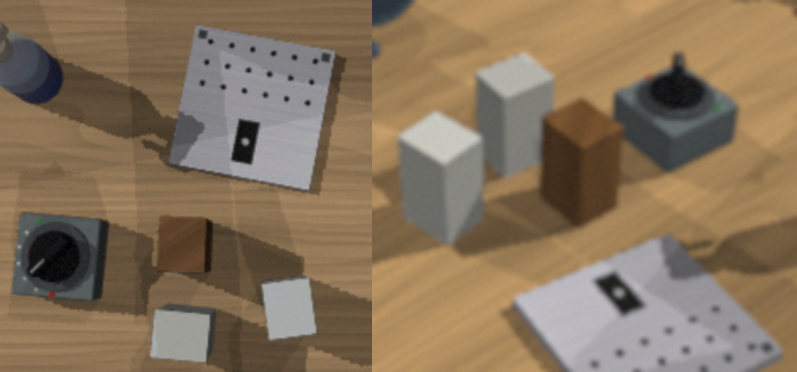

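The crop confirms it: of the three, only the one at top pixel (226,277) is brown wood, and the other two are white. The console is on the left, with its dial pointer about 40° past red. The bed origin works out at about (0.588, 0.033) with yaw −10.2°, and the pad measurement agrees. Next I'll go above the block.

```bash
cat >> h.py <<'E'
B0=np.array([.5878,.0331]);BY=-10.2
def bed2w(x,y):
    c,s=np.cos(np.radians(BY)),np.sin(np.radians(BY));return B0+np.array([c*x-s*y,s*x+c*y])
def w2bed(p):
    c,s=np.cos(np.radians(BY)),np.sin(np.radians(BY));d=np.array(p[:2])-B0;return np.array([c*d[0]+s*d[1],-s*d[0]+c*d[1]])
def goal(x,y,zg,yaw,st=None):
    """grasp point at x,y,zg, tool down, yaw deg -> shift mm, rotvec"""
    s=bot.observe();R0=R.from_euler('xyz',s["eef_rot"],degrees=True);R1=R.from_euler('xyz',[180,0,yaw],degrees=True)
    t=R0.inv().apply(np.array([x,y,zg+bot.pinch_z])-s["tool_pos"])*1000
    print("clk",round(s["clock"],2),"tcp",s["tool_pos"].round(4),"rot",s["eef_rot"].round(1),"w",round(s["width"],4),"F",s["contact_force"].round(1))
    print("shift",t.round(1),"rv",(R0.inv()*R1).as_rotvec().round(4))
E
python3 -c "
from h import *
goal(.4917,.0995,.238,-1.6);print(bed2w(-.037,0),w2bed([.4917,.0995]))"
```

```text
clk 1.5 tcp [ 0.1588 -0.5266  0.4048] rot [180.   -0.   16.8] w 0.093 F [-0.2  0.7 -0.8]
shift [ 4.995e+02 -5.034e+02 -5.000e-01] rv [ 0.     -0.      0.3207]
[0.55138476 0.03965214] [-0.10633962  0.04833274]
```

Emit:
{"method": "play_rows", "body": {
  "steps": [
    [40,-40,0,0,0,0.03,1],
    [80,-80,0,0,0,0.06,1],
    [120,-120,0,0,0,0.1,1],
    [150,-150,0,0,0,0.13,1],
    [180,-180,0,0,0,0.16,1],
    [210,-210,0,0,0,0.18,1],
    [235,-235,0,0,0,0.2,1],
    [260,-260,0,0,0,0.22,1],
    [285,-285,0,0,0,0.24,1],
    [305,-305,0,0,0,0.26,1]
  ],
  "grip_force": 25
}}

```text
clock: 2.33
tool_pos: [0.3561, -0.1575, 0.4051]
eef_rot: [180.0, -0.1, 1.8]
contact_force: [0.3, -0.8, 0.3]
width: 0.093
```

```bash
python3 -c "
from h import *
goal(.4917,.0995,.238,-1.6)"
```

```text
clk 2.33 tcp [ 0.3561 -0.1575  0.4051] rot [ 1.8e+02 -1.0e-01  1.8e+00] w 0.093 F [ 0.3 -0.8  0.3]
shift [ 1.435e+02 -2.527e+02 -2.000e-01] rv [ 0.0007 -0.001   0.0591]
```

Emit:
{"method": "play_rows", "body": {
  "steps": [
    [18,-32,0,0,0,0.01,1],
    [36,-64,0,0,0,0.02,1],
    [54,-96,0,0,0,0.03,1],
    [72,-128,0,0,0,0.04,1],
    [90,-160,0,0,0,0.05,1],
    [108,-192,0,0,0,0.06,1],
    [126,-222,0,0,0,0.06,1],
    [137,-242,0,0,0,0.06,1],
    [137,-242,0,0,0,0.06,1],
    [137,-242,0,0,0,0.06,1]
  ]
}}

```text
clock: 3.17
tool_pos: [0.4849, 0.0878, 0.4045]
eef_rot: [180.0, 0.0, -1.4]
contact_force: [-0.4, -0.8, 0.3]
width: 0.0928
```

```bash
python3 -c "
from h import *
goal(.4917,.0995,.085,-1.6)"
```

```text
clk 3.17 tcp [0.4849 0.0878 0.4045] rot [180.    0.   -1.4] w 0.0928 F [-0.4 -0.8  0.3]
shift [  6.6 -11.9 152.2] rv [0.0003 0.0006 0.0036]
```

Emit:
{"method": "play_rows", "body": {
  "steps": [
    [6,-12,0,0,0,0,1],
    [6,-12,0,0,0,0,1],
    [6,-12,20,0,0,0,1],
    [6,-12,40,0,0,0,1],
    [6,-12,60,0,0,0,1],
    [6,-12,70,0,0,0,1],
    [6,-12,70,0,0,0,1],
    [6,-12,70,0,0,0,1],
    [6,-12,70,0,0,0,1],
    [6,-12,70,0,0,0,1]
  ]
}}

```text
clock: 4.0
tool_pos: [0.4916, 0.0985, 0.3361]
eef_rot: [180.0, -0.1, -1.6]
contact_force: [-0.3, 0.1, 0.2]
width: 0.0929
```

```bash
python3 -c "
from h import *
goal(.4917,.0995,.085,-1.6)"
```

```text
clk 4.0 tcp [0.4916 0.0985 0.3361] rot [ 1.8e+02 -1.0e-01 -1.6e+00] w 0.0929 F [-0.3  0.1  0.2]
shift [-0.2 -1.  83.8] rv [ 0.     -0.0025  0.0004]
```

Emit:
{"method": "play_rows", "body": {
  "steps": [
    [0,-1,20,0,0,0,1],
    [0,-1,40,0,0,0,1],
    [0,-1,60,0,0,0,1],
    [0,-1,75,0,0,0,1],
    [0,-1,83,0,0,0,1],
    [0,-1,83,0,0,0,1],
    [0,-1,83,0,0,0,0.5],
    [0,-1,83,0,0,0,0.3],
    [0,-1,83,0,0,0,0.1],
    [0,-1,83,0,0,0,0.1]
  ]
}}

```text
clock: 4.83
tool_pos: [0.4916, 0.0997, 0.2528]
eef_rot: [-180.0, -0.1, -1.6]
contact_force: [0.1, -0.2, 0.2]
width: 0.071
```

Emit:
{"method": "play_rows", "body": {
  "steps": [
    [0,0,0,0,0,0,-0.2],
    [0,0,0,0,0,0,-0.2],
    [0,0,0,0,0,0,-0.2],
    [0,0,0,0,0,0,-0.2],
    [0,0,-2,0,0,0,-0.2],
    [0,0,-4,0,0,0,-0.2],
    [0,0,-6,0,0,0,-0.2],
    [0,0,-7,0,0,0,-0.2],
    [0,0,-7,0,0,0,-0.2],
    [0,0,-7,0,0,0,-0.2]
  ]
}}

```text
clock: 5.67
tool_pos: [0.4911, 0.0997, 0.2586]
eef_rot: [-180.0, 0.0, -1.6]
contact_force: [-0.5, -0.3, -3.9]
width: 0.0597
```

```bash
python3 -c "
from h import *
p=bed2w(-.039,0);goal(p[0],p[1],.092,-10.2)"
```

```text
clk 5.67 tcp [0.4911 0.0997 0.2586] rot [-180.     0.    -1.6] w 0.0597 F [-0.5 -0.3 -3.9]
shift [59.9 58.1 -0.7] rv [-0.      0.0003  0.1508]
```

Emit:
{"method": "play_rows", "body": {
  "steps": [
    [3,5,0,0,0,0.02,-0.2],
    [8,12,0,0,0,0.05,-0.2],
    [15,20,0,0,0,0.08,-0.2],
    [22,28,0,0,0,0.11,-0.2],
    [30,36,0,0,0,0.14,-0.2],
    [38,44,0,0,0,0.15,-0.2],
    [46,51,0,0,0,0.15,-0.2],
    [53,56,0,0,0,0.15,-0.2],
    [57,58,0,0,0,0.15,-0.2],
    [58,58,0,0,0,0.15,-0.2]
  ]
}}

```text
clock: 6.5
tool_pos: [0.5485, 0.0394, 0.2587]
eef_rot: [-180.0, -0.0, -10.2]
contact_force: [-0.2, -0.2, -3.8]
width: 0.0597
```

```bash
cat > m.py <<'E'
from h import *
p=bed2w(-.038,0);goal(p[0],p[1],.092,-10.2)
im=get_image("top");W=cloud(im);c=im["color"].astype(int)
m=(np.abs(W[...,2]-.122)<.012)&(c[...,0]-c[...,2]>25)
m&=(np.abs(W[...,0]-.55)<.08)&(np.abs(W[...,1]-.04)<.08)
print(m.sum()); r=rect(W[m]); print(r, w2bed(r[0]/1000)*1000, W[...,2][m].mean())
cv2.imwrite("pics/t1.png",np.hstack([cv2.resize(im["color"][110:270,230:410,::-1],(400,356)),cv2.resize(get_image("scene")["color"][150:290,250:410,::-1],(400,356))]))
E
python3 m.py
```

```text
clk 6.5 tcp [0.5485 0.0394 0.2587] rot [-180.    -0.   -10.2] w 0.0597 F [-0.2 -0.2 -3.8]
shift [ 1.8 -0.7 -0.6] rv [-0.     -0.0005  0.    ]
0
(array([0., 0.]), array([0., 0.]), 0.0) [-572.64867346 -136.66728498] nanm.py:6: RuntimeWarning: Mean of empty slice.
  print(m.sum()); r=rect(W[m]); print(r, w2bed(r[0]/1000)*1000, W[...,2][m].mean())
  ret = ret.dtype.type(ret / rcount)
```

View pics/t1.png

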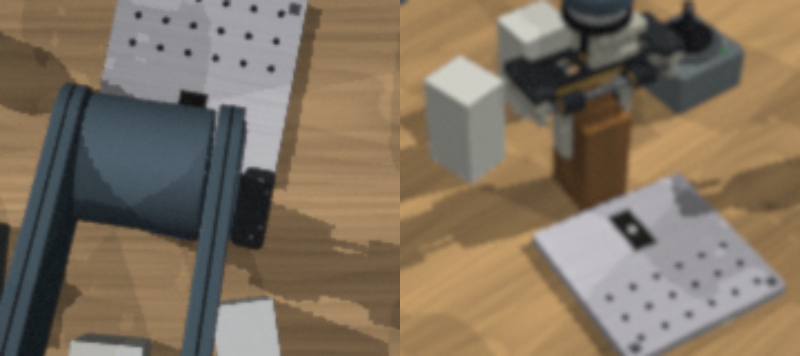

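The block hangs upright between the fingers, square in front of the bed and in line with the pad. The arm hides it in the top view. I'll lower it and release.

Emit:
{"method": "play_rows", "body": {
  "steps": [
    [1,-1,2,0,0,0,-0.2],
    [1,-1,4,0,0,0,-0.2],
    [1,-1,6,0,0,0,-0.2],
    [1,-1,7,0,0,0,-0.2],
    [1,-1,7,0,0,0,-0.2],
    [1,-1,7,0,0,0,0],
    [1,-1,7,0,0,0,0.3],
    [1,-1,7,0,0,0,0.8],
    [1,-1,7,0,0,0,0.8],
    [1,-1,7,0,0,0,0.8]
  ]
}}

```text
clock: 7.43
tool_pos: [0.5489, 0.0409, 0.2518]
eef_rot: [180.0, -0.0, -10.2]
contact_force: [0.3, -0.1, -0.0]
width: 0.0759
```

Emit:
{"method": "play_rows", "body": {
  "steps": [
    [0,0,0,0,0,0,0.8],
    [0,0,-15,0,0,0,0.8],
    [0,0,-35,0,0,0,0.8],
    [0,0,-60,0,0,0,0.8],
    [-30,0,-65,0,0,0,0.5],
    [-60,0,-65,0,0,0,0],
    [-75,0,-65,0,0,0,-1],
    [-75,0,-65,0,0,0,-1],
    [-75,0,-65,0,0,0,-1],
    [-75,0,-65,0,0,0,-1]
  ]
}}

```text
clock: 8.27
tool_pos: [0.4759, 0.054, 0.3171]
eef_rot: [-180.0, -0.1, -10.2]
contact_force: [-0.9, -0.8, -0.3]
width: 0.0485
```

```bash
cat > m.py <<'E'
from h import *
p=bed2w(-.115,0);goal(p[0],p[1],.064,-10.2)
im=get_image("scene");W=cloud(im);c=im["color"].astype(int)
b=W@np.array([[1,0,0],[0,1,0],[0,0,1.]]);X=W[...,:2]-B0;a=np.radians(BY)
bx=X[...,0]*np.cos(a)+X[...,1]*np.sin(a);by=-X[...,0]*np.sin(a)+X[...,1]*np.cos(a)
reg=(np.abs(bx+.035)<.08)&(np.abs(by)<.06)
m=reg&(np.abs(W[...,2]-.12)<.007)&(c[...,0]-c[...,2]>20)
print("top face",m.sum(),rect(np.dstack([bx,by])[m]))
# front (+x) face: points at mid height
f=reg&(W[...,2]>.03)&(W[...,2]<.1)&(c[...,0]-c[...,2]>20)
h=np.histogram(bx[f],bins=np.arange(-.08,.02,.004));print(h[0],h[1][0])
for n in("block",): print([(r["confidence"],(w2bed(onz(im,r["point"],0))*1000).round(1)) for r in finder.place_of("scene",n)])
cv2.imwrite("pics/t2.png",cv2.resize(im["color"][140:280,230:430,::-1],(800,560),interpolation=cv2.INTER_CUBIC))
E
python3 m.py
```

```text
clk 8.27 tcp [0.4759 0.054  0.3171] rot [-1.80e+02 -1.00e-01 -1.02e+01] w 0.0485 F [-0.9 -0.8 -0.3]
shift [-1.3  0.7 85.8] rv [-0.0001 -0.0018  0.0007]
top face 403 (array([-37.3,   2.6]), array([74.5, 62.8]), 1.1)
[  0   6  10  13  13  12  14  15   9  16  16   8  18  12  15  16  13  16
 161 170   3   0   0   0] -0.08
[(0.69, array([-160.5,  -98. ])), (0.68, array([-37.5,  -7.7])), (0.68, array([-210.1,   20.1]))]
```

View pics/t2.png

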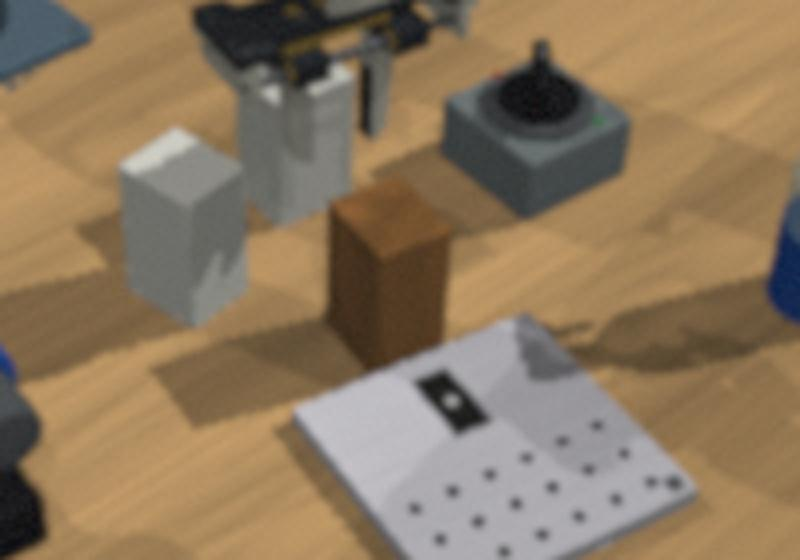

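The block stands upright at the edge, in line with the pad, with a gap of about 3 mm. I'll push it low with closed fingers until it touches.

Emit:
{"method": "play_rows", "body": {
  "steps": [
    [-1,1,20,0,0,0,-1],
    [-1,1,45,0,0,0,-1],
    [-1,1,70,0,0,0,-1],
    [-1,1,85,0,0,0,-1],
    [-1,1,86,0,0,0,-1],
    [8,1,86,0,0,0,-1],
    [16,1,86,0,0,0,-1],
    [24,1,86,0,0,0,-1],
    [28,1,86,0,0,0,-1],
    [28,1,86,0,0,0,-1]
  ]
}}

```text
clock: 9.2
tool_pos: [0.504, 0.0479, 0.2318]
eef_rot: [-180.0, -0.2, -10.2]
contact_force: [-0.2, -0.3, 0.2]
width: 0.0003
```

Emit:
{"method": "play_rows", "body": {
  "steps": [
    [1,0,0,0,0,0,-1],
    [2,0,0,0,0,0,-1],
    [3,0,0,0,0,0,-1],
    [4,0,0,0,0,0,-1],
    [5,0,0,0,0,0,-1],
    [6,0,0,0,0,0,-1],
    [7,0,0,0,0,0,-1],
    [7,0,0,0,0,0,-1],
    [7,0,0,0,0,0,-1],
    [7,0,0,0,0,0,-1]
  ]
}}

```text
clock: 10.03
tool_pos: [0.5089, 0.0472, 0.2305]
eef_rot: [-180.0, 0.1, -10.1]
contact_force: [-1.6, 1.2, 0.7]
width: 0.0005
```

```bash
python3 m.py; python3 -c "
from h import *
s=bot.observe();print(w2bed(s['tool_pos'])*1000,s['contact_force'])"
```

```text
clk 10.03 tcp [0.5089 0.0472 0.2305] rot [-1.80e+02  1.00e-01 -1.01e+01] w 0.0005 F [-1.6  1.2  0.7]
shift [-34.8  -0.2  -0.8] rv [-0.      0.0009  0.0009]
top face 355 (array([-32.9,   2.4]), array([60.7, 71.4]), 89.2)
[  0   0   3  12  12  11  15  10  15  16   9  16  13  15  14  14  16  12
  22 229  98   0   0   0] -0.08
[(0.79, array([-157.4,  -92.5])), (0.61, array([-219.2,   11.3])), (0.59, array([-28.5,  -5.7]))]
[-79.99868584  -0.20673406] [-2.50097076  0.95894861 -0.02977154]
```

Emit:
{"method": "play_rows", "body": {
  "steps": [
    [-4,0,0,0,0,0,-1],
    [-6,0,-10,0,0,0,-1],
    [-6,0,-30,0,0,0,-1],
    [-6,0,-42,0,0,0,-1],
    [-6,0,-42,0,0,0,-1],
    [-6,0,-42,0,0,0,-1],
    [-3,0,-42,0,0,0,-1],
    [0,0,-42,0,0,0,-1],
    [2,0,-42,0,0,0,-1],
    [4,0,-42,0,0,0,-1]
  ]
}}

```text
clock: 10.97
tool_pos: [0.5125, 0.0464, 0.2719]
eef_rot: [180.0, 0.2, -10.2]
contact_force: [-4.9, 1.2, 4.5]
width: 0.0003
```

Emit:
{"method": "play_rows", "body": {
  "steps": [
    [2,0,0,0,0,0,-1],
    [4,0,0,0,0,0,-1],
    [6,0,0,0,0,0,-1],
    [8,0,0,0,0,0,-1],
    [10,0,0,0,0,0,-1],
    [12,0,0,0,0,0,-1],
    [14,0,0,0,0,0,-1],
    [16,0,0,0,0,0,-1],
    [16,0,0,0,0,0,-1],
    [16,0,0,0,0,0,-1]
  ]
}}

```text
clock: 11.8
tool_pos: [0.5247, 0.0446, 0.2736]
eef_rot: [180.0, 0.7, -10.1]
contact_force: [-23.7, 3.2, 28.8]
width: 0.0006
```

```bash
python3 m.py; python3 -c "
from h import *
s=bot.observe();print(w2bed(s['tool_pos'])*1000,s['contact_force'])"
```

```text
clk 11.8 tcp [0.5247 0.0446 0.2736] rot [180.    0.7 -10.1] w 0.0006 F [-23.7   3.2  28.8]
shift [-50.4   0.1  42.9] rv [0.0004 0.0125 0.0017]
top face 382 (array([-16.3,   2.2]), array([61.3, 72.2]), 89.0)
[ 0  0  0  1  9  7 12 15 10 17 14 13 15 10 19 11 17 10 16 14 33 87 94 79] -0.08
[(0.77, array([-42.9,  -1.9])), (0.72, array([-208.9,   19.1])), (0.69, array([-165.2,  -99. ]))]
[-64.10132264   0.16150086] [-25.07280693   3.59082053  29.00829016]
```

View pics/t2.png

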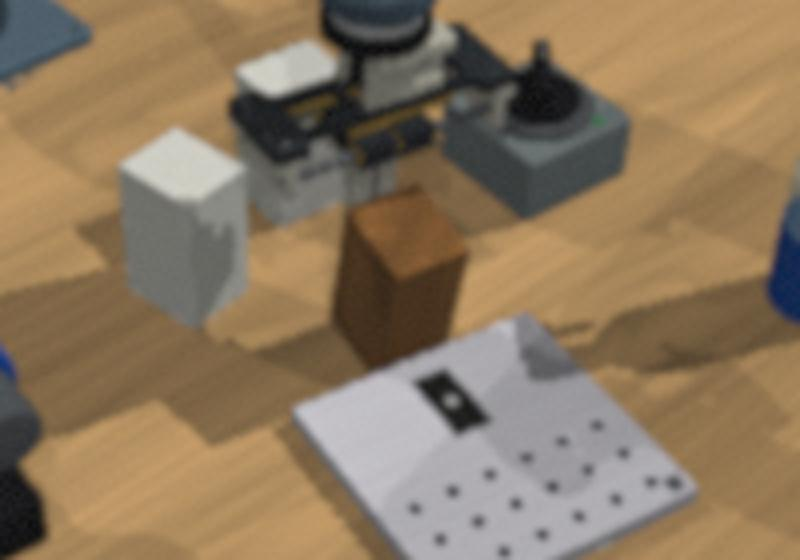

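The tilt has started at about 8°, but a fixed finger height jams on pad friction: +29 N up on the tool. I'll follow the contact point's arc, up and forward.

Emit:
{"method": "play_rows", "body": {
  "steps": [
    [0,0,-3,0,0,0,-1],
    [0,0,-6,0,0,0,-1],
    [1,0,-9,0,0,0,-1],
    [3,0,-11,0,0,0,-1],
    [5,0,-12,0,0,0,-1],
    [7,0,-13,0,0,0,-1],
    [9,0,-14,0,0,0,-1],
    [11,0,-15,0,0,0,-1],
    [11,0,-15,0,0,0,-1],
    [11,0,-15,0,0,0,-1]
  ]
}}

```text
clock: 12.73
tool_pos: [0.5399, 0.0415, 0.2876]
eef_rot: [-180.0, -0.0, -10.2]
contact_force: [-1.3, 0.0, -0.5]
width: 0.0004
```

```bash
python3 m.py; python3 -c "
from h import *
s=bot.observe();print(w2bed(s['tool_pos'])*1000,s['contact_force'])"
```

```text
clk 12.73 tcp [0.5399 0.0415 0.2876] rot [-180.    -0.   -10.2] w 0.0004 F [-1.3  0.  -0.5]
shift [-66.4  -0.2  56.3] rv [-0.     -0.0002  0.0007]
top face 302 (array([-8. ,  1.3]), array([102. ,  60.5]), 0.4)
[ 0  0  0  2  2  5  9  6  7 17 11 12 18 14 16 13 11 18 14 14 11 21 33 38] -0.08
[(0.96, array([-48.8,  -4.5])), (0.65, array([-218.4,   22.7]))]
[-48.83759328  -0.20503623] [-0.58006651 -0.2828287   0.31916483]
```

Emit:
{"method": "play_rows", "body": {
  "steps": [
    [3,0,-1,0,0,0,-1],
    [6,0,-2,0,0,0,-1],
    [9,0,-4,0,0,0,-1],
    [12,0,-5,0,0,0,-1],
    [15,0,-6,0,0,0,-1],
    [18,0,-7,0,0,0,-1],
    [21,0,-8,0,0,0,-1],
    [23,0,-8,0,0,0,-1],
    [25,0,-8,0,0,0,-1],
    [27,0,-8,0,0,0,-1]
  ]
}}

```text
clock: 13.67
tool_pos: [0.5666, 0.0367, 0.2959]
eef_rot: [180.0, -0.0, -10.2]
contact_force: [-0.5, 1.1, 1.0]
width: 0.001
```

```bash
python3 m.py
```

```text
clk 13.67 tcp [0.5666 0.0367 0.2959] rot [180.   -0.  -10.2] w 0.001 F [-0.5  1.1  1. ]
shift [-93.5  -0.3  64.6] rv [ 0.     -0.0004  0.0008]
top face 209 (array([9. , 1.7]), array([60.6, 71.8]), 88.6)
[ 0  0  0  0  0  4  3 10  2  9  9 14  9 13 12 16 12 17 17 12 13 15 17 12] -0.08
[(0.83, array([-214.3,   24.8])), (0.79, array([-61.,   8.])), (0.7, array([-152.3, -104.3]))]
```

View pics/t2.png

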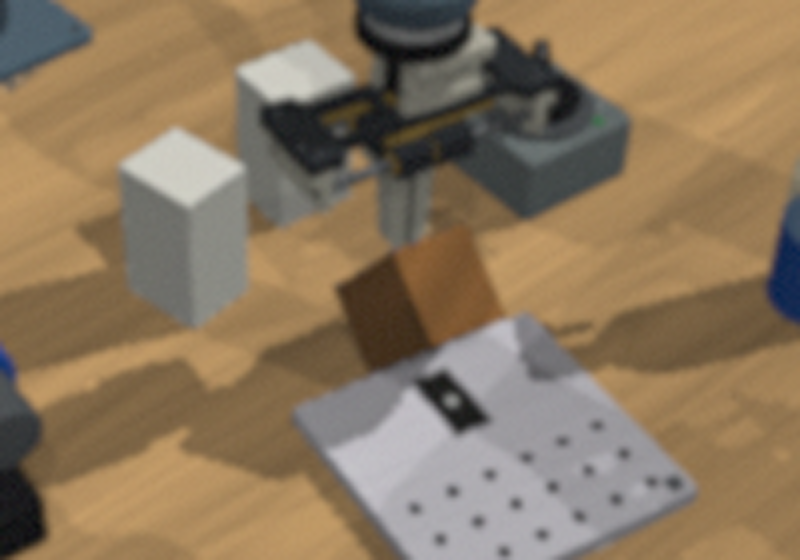

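The block is tilted well past 30° and still square to the bed. I'll push on until it falls.

Emit:
{"method": "play_rows", "body": {
  "steps": [
    [3,0,0,0,0,0,-1],
    [6,0,0,0,0,0,-1],
    [9,0,0,0,0,0,-1],
    [12,0,0,0,0,0,-1],
    [15,0,0,0,0,0,-1],
    [18,0,0,0,0,0,-1],
    [18,0,0,0,0,0,-1],
    [18,0,0,0,0,0,-1],
    [18,0,0,0,0,0,-1],
    [18,0,0,0,0,0,-1]
  ]
}}

```text
clock: 14.6
tool_pos: [0.5838, 0.0337, 0.2957]
eef_rot: [180.0, 0.0, -10.1]
contact_force: [0.9, 0.1, -0.4]
width: 0.0002
```

Emit:
{"method": "play_rows", "body": {
  "steps": [
    [0,0,-30,0,0,0,-1],
    [0,0,-60,0,0,0,-1],
    [-30,-15,-80,0,0,0,-1],
    [-60,-45,-80,0,0,0,-1],
    [-80,-75,-80,0,0,0,-0.5],
    [-80,-110,-80,0,0,0,0],
    [-80,-145,-80,0,0,0,0],
    [-80,-180,-80,0,0,0,0],
    [-80,-190,-80,0,0,0,0],
    [-80,-190,-80,0,0,0,0]
  ]
}}

```text
clock: 15.43
tool_pos: [0.5385, 0.2372, 0.3756]
eef_rot: [-180.0, 0.0, -9.9]
contact_force: [-0.8, -0.8, -0.5]
width: 0.0361
```

```bash
cat > n.py <<'E'
from h import *
goal(.4752,.2722,.150,135.7)
t=get_image("top")
for n,im in(("top",t),("scene",get_image("scene"))):
    W=cloud(im);c=im["color"].astype(int);X=W[...,:2]-B0;a=np.radians(BY)
    bx=X[...,0]*np.cos(a)+X[...,1]*np.sin(a);by=-X[...,0]*np.sin(a)+X[...,1]*np.cos(a)
    m=(bx>-.08)&(bx<.18)&(np.abs(by)<.07)&(W[...,2]>.075)&(W[...,2]<.13)
    print(n,m.sum(),rect(np.dstack([bx,by])[m]),"z",np.percentile(W[...,2][m],[2,50,98]).round(4),"rgb",c[m].mean(0))
    if n=="top":
        d=(np.abs(W[...,2]-.104)<.008)&(W[...,1]>.2)&(W[...,1]<.34)&(W[...,0]>.4)&(W[...,0]<.56);print("bar",d.sum(),rect(W[d]) if d.any() else 0)
cv2.imwrite("pics/t3.png",np.hstack([cv2.resize(t["color"][80:280,170:390,::-1],(400,364)),cv2.resize(im["color"][140:280,250:404,::-1],(400,364))]))
E
python3 n.py
```

```text
clk 15.43 tcp [0.5385 0.2372 0.3756] rot [-180.     0.    -9.9] w 0.0361 F [-0.8 -0.8 -0.5]
shift [-68.4 -23.5  58.3] rv [-3.0000e-04 -7.0000e-04 -2.5419e+00]
top 1466 (array([26.5,  1.2]), array([ 60.2, 120.2]), 89.9) z [0.0801 0.0844 0.0882] rgb [ 48.62278308  72.37039563 117.62414734]
bar 151 (array([479. , 268.3]), array([13.6, 52.6]), 45.9)
scene 764 (array([28.4,  2.1]), array([ 61.8, 123.6]), 90.0) z [0.0765 0.0855 0.0892] rgb [ 59.14790576  79.7382199  118.10863874]
```

View pics/t3.png

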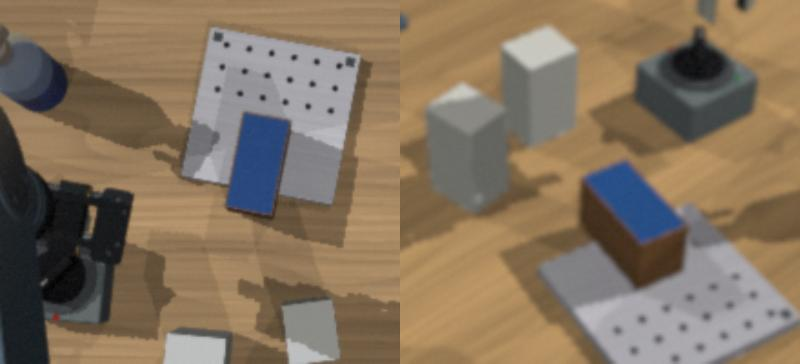

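The block lies flat, blue face up and square on the bed. Its centre is at bed (27, 1) mm, −23 mm from the pad centre and within ±32. It spans −33 to 87 mm, so the whole pad is covered. Next is the dial: I'll turn the tool to 135.7° above it.

Emit:
{"method": "play_rows", "body": {
  "steps": [
    [-15,-5,0,0,0,-0.12,0.2],
    [-35,-12,0,0,0,-0.24,0.2],
    [-55,-20,0,0,0,-0.36,0.2],
    [-68,-23,0,0,0,-0.48,0.2],
    [-68,-23,0,0,0,-0.6,0.2],
    [-68,-23,0,0,0,-0.72,0.2],
    [-68,-23,0,0,0,-0.84,0.2],
    [-68,-23,0,0,0,-0.96,0.2],
    [-68,-23,0,0,0,-1.08,0.2],
    [-68,-23,0,0,0,-1.2,0.2]
  ]
}}

```text
clock: 16.37
tool_pos: [0.476, 0.2674, 0.3758]
eef_rot: [180.0, 0.0, 58.8]
contact_force: [0.3, 0.4, -0.2]
width: 0.0562
```

Emit:
{"method": "play_rows", "body": {
  "steps": [
    [0,0,0,0,0,-0.12,0.2],
    [0,0,0,0,0,-0.24,0.2],
    [0,0,0,0,0,-0.36,0.2],
    [0,0,0,0,0,-0.48,0.2],
    [0,0,0,0,0,-0.6,0.2],
    [0,0,0,0,0,-0.72,0.2],
    [0,0,0,0,0,-0.84,0.2],
    [0,0,0,0,0,-0.96,0.2],
    [0,0,0,0,0,-1.08,0.2],
    [0,0,0,0,0,-1.2,0.2]
  ]
}}

```text
clock: 17.2
tool_pos: [0.476, 0.2674, 0.3758]
eef_rot: [-180.0, 0.0, 127.6]
contact_force: [-0.5, 0.0, 0.2]
width: 0.0558
```

Emit:
{"method": "play_rows", "body": {
  "steps": [
    [0,0,0,0,0,-0.07,0.2],
    [0,0,0,0,0,-0.14,0.2],
    [0,0,0,0,0,-0.14,0.2],
    [0,0,0,0,0,-0.14,0.2],
    [0,0,0,0,0,-0.14,0.2],
    [0,0,0,0,0,-0.14,0.2],
    [0,0,0,0,0,-0.14,0.2],
    [0,0,0,0,0,-0.14,0.2],
    [0,0,0,0,0,-0.14,0.2],
    [0,0,0,0,0,-0.14,0.2]
  ]
}}

```text
clock: 18.03
tool_pos: [0.4758, 0.2695, 0.3757]
eef_rot: [-180.0, -0.0, 135.4]
contact_force: [-0.4, 0.2, -0.5]
width: 0.0561
```

```bash
python3 -c "
from h import *
goal(.4752,.2722,.098,135.7)"
```

```text
clk 18.03 tcp [0.4758 0.2695 0.3757] rot [-180.    -0.   135.4] w 0.0561 F [-0.4  0.2 -0.5]
shift [  2.3   1.5 110.4] rv [-0.0001 -0.     -0.0056]
```

Emit:
{"method": "play_rows", "body": {
  "steps": [
    [2,1.5,15,0,0,-0.005,0.2],
    [2,1.5,35,0,0,-0.005,0.2],
    [2,1.5,55,0,0,-0.005,0.2],
    [2,1.5,75,0,0,-0.005,0.2],
    [2,1.5,90,0,0,-0.005,0.2],
    [2,1.5,102,0,0,-0.005,0.2],
    [2,1.5,109,0,0,-0.005,0.2],
    [2,1.5,110,0,0,-0.005,0.2],
    [2,1.5,110,0,0,-0.005,0.2],
    [2,1.5,110,0,0,-0.005,0.2]
  ]
}}

```text
clock: 18.87
tool_pos: [0.4758, 0.2721, 0.2665]
eef_rot: [179.9, 0.0, 135.7]
contact_force: [0.8, -0.3, 0.8]
width: 0.0556
```

Emit:
{"method": "play_rows", "body": {
  "steps": [
    [0,0,0,0,0,0,-0.3],
    [0,0,0,0,0,0,-0.5],
    [0,0,0,0,0,0,-0.7],
    [0,0,0,0,0,0,-0.9],
    [0,0,0,0,0,0,-0.9],
    [0,0,0,0,0,0,-0.9],
    [0,0,0,0,0,0,-0.9],
    [0,0,0,0,0,0,-0.9],
    [0,0,0,0,0,0,-0.9],
    [0,0,0,0,0,0,-0.9]
  ],
  "grip_force": 20
}}

```text
clock: 19.7
tool_pos: [0.4759, 0.2723, 0.2659]
eef_rot: [179.9, 0.0, 135.7]
contact_force: [3.1, 3.3, -1.4]
width: 0.014
```

```bash
python3 -c "
from h import *
goal(.4752,.2722,.098,26.5)"
```

```text
clk 19.7 tcp [0.4759 0.2723 0.2659] rot [179.9   0.  135.7] w 0.014 F [ 3.1  3.3 -1.4]
shift [ 0.4 -0.5  0.6] rv [ 1.3000e-03 -1.5000e-03  1.9051e+00]
```

The fingers hold the bar (14 mm opening). I'll turn it clockwise 1.95 rad in two calls.

Emit:
{"method": "play_rows", "body": {
  "steps": [
    [0,0,0,0,0,0.1,-0.9],
    [0,0,0,0,0,0.2,-0.9],
    [0,0,0,0,0,0.3,-0.9],
    [0,0,0,0,0,0.4,-0.9],
    [0,0,0,0,0,0.5,-0.9],
    [0,0,0,0,0,0.6,-0.9],
    [0,0,0,0,0,0.7,-0.9],
    [0,0,0,0,0,0.8,-0.9],
    [0,0,0,0,0,0.9,-0.9],
    [0,0,0,0,0,1.0,-0.9]
  ]
}}

```text
clock: 20.53
tool_pos: [0.4756, 0.2722, 0.2659]
eef_rot: [180.0, -0.0, 78.1]
contact_force: [0.9, 2.5, -1.2]
width: 0.0138
```

Emit:
{"method": "play_rows", "body": {
  "steps": [
    [0,0,0,0,0,0.1,-0.9],
    [0,0,0,0,0,0.2,-0.9],
    [0,0,0,0,0,0.3,-0.9],
    [0,0,0,0,0,0.4,-0.9],
    [0,0,0,0,0,0.5,-0.9],
    [0,0,0,0,0,0.6,-0.9],
    [0,0,0,0,0,0.7,-0.9],
    [0,0,0,0,0,0.8,-0.9],
    [0,0,0,0,0,0.85,-0.9],
    [0,0,0,0,0,0.88,-0.9]
  ]
}}

```text
clock: 21.37
tool_pos: [0.4754, 0.2724, 0.2659]
eef_rot: [-179.9, -0.0, 27.8]
contact_force: [1.0, 4.4, -0.6]
width: 0.014
```

```bash
python3 -c "
from h import *
goal(.4752,.2722,.098,26.5);print(bot.observe()['wrist_torque'])"
```

```text
clk 21.37 tcp [0.4754 0.2724 0.2659] rot [-179.9   -0.    27.8] w 0.014 F [ 1.   4.4 -0.6]
shift [-0.3  0.   0.6] rv [-0.0009 -0.0006  0.0226]
[ 0.81927637 -0.1384707   0.04943685]
```

Emit:
{"method": "play_rows", "body": {
  "steps": [
    [0,0,0,0,0,0.01,-0.9],
    [0,0,0,0,0,0.02,-0.9],
    [0,0,0,0,0,0.03,-0.9],
    [0,0,0,0,0,0.04,-0.9],
    [0,0,0,0,0,0.05,-0.9],
    [0,0,0,0,0,0.06,-0.9],
    [0,0,0,0,0,0.06,-0.9],
    [0,0,0,0,0,0.06,-0.9],
    [0,0,0,0,0,0.06,-0.9],
    [0,0,0,0,0,0.06,-0.9]
  ]
}}

```text
clock: 22.2
tool_pos: [0.4753, 0.2723, 0.2659]
eef_rot: [-180.0, -0.0, 24.6]
contact_force: [0.4, 5.6, -0.1]
width: 0.0141
```

```bash
python3 -c "
from h import *
goal(.4752,.2722,.098,26.5);print(bot.observe()['wrist_torque'])"
```

```text
clk 22.2 tcp [0.4753 0.2723 0.2659] rot [-180.    -0.    24.6] w 0.0141 F [ 0.4  5.6 -0.1]
shift [-0.2  0.1  0.6] rv [-0.0007 -0.0004 -0.0332]
[ 0.95619696 -0.09228441  0.40226769]
```

The twist torque rose from 0.05 to 0.40 N m, so the dial is on its end stop. I'll release, raise the tool and check.

Emit:
{"method": "play_rows", "body": {
  "steps": [
    [0,0,0,0,0,0,-0.6],
    [0,0,0,0,0,0,-0.2],
    [0,0,0,0,0,0,0],
    [0,0,0,0,0,0,0],
    [0,0,0,0,0,0,0],
    [0,0,-25,0,0,0,0],
    [0,0,-60,0,0,0,0],
    [0,0,-95,0,0,0,0],
    [0,0,-130,0,0,0,0],
    [0,0,-140,0,0,0,0]
  ]
}}

```text
clock: 23.03
tool_pos: [0.4763, 0.2721, 0.4116]
eef_rot: [179.9, -0.5, 24.5]
contact_force: [0.9, 0.5, 0.2]
width: 0.0466
```

Emit:
{"method": "play_rows", "body": {
  "steps": [
    [-30,0,0,0,0,0,0],
    [-60,0,0,0,0,0,0],
    [-90,0,0,0,0,0,0],
    [-120,0,0,0,0,0,0],
    [-140,0,0,0,0,0,0],
    [-150,0,0,0,0,0,0],
    [-150,0,0,0,0,0,0],
    [-150,0,0,0,0,0,0],
    [-150,0,0,0,0,0,0],
    [-150,0,0,0,0,0,0]
  ]
}}

```text
clock: 23.87
tool_pos: [0.3402, 0.21, 0.4058]
eef_rot: [180.0, -0.0, 24.5]
contact_force: [-0.1, 0.3, 0.4]
width: 0.0466
```

```bash
python3 n.py
```

```text
clk 23.87 tcp [0.3402 0.21   0.4058] rot [180.   -0.   24.5] w 0.0466 F [-0.1  0.3  0.4]
shift [148.6  -0.6  88.5] rv [ 4.0000e-04 -2.0000e-04 -1.9408e+00]
top 1472 (array([26.6,  1.3]), array([ 60.3, 120.4]), 89.9) z [0.0801 0.0843 0.0882] rgb [ 44.05842391  66.18274457 108.2173913 ]
bar 203 (array([475.6, 272.4]), array([64.2, 14.5]), 27.8)
scene 757 (array([28.8,  2.7]), array([123.6,  62.7]), 0.0) z [0.0766 0.0857 0.0894] rgb [ 58.54293263  79.06472919 117.32232497]
```

View pics/t3.png

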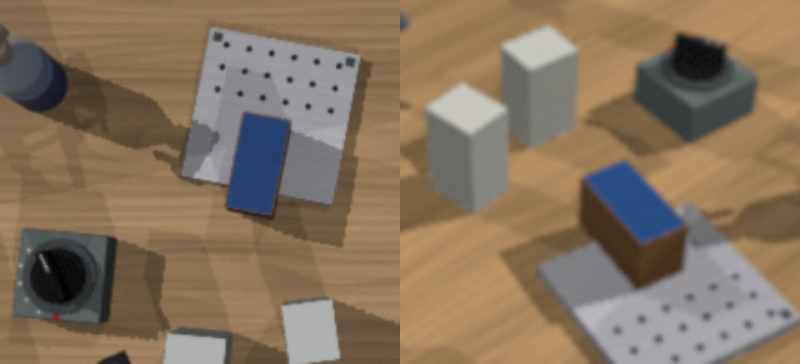

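```bash
python3 - <<'E'
from h import *
for k in range(3):
    im=get_image("top");W=cloud(im);c=im["color"].astype(int)
    g=np.zeros(c.shape[:2],bool);g[195:265,170:242]=1
    C=np.array([.4752,.2724])
    def dot(m,z):
        p=np.argwhere(m).mean(0);q=onz(im,p,z)[:2]-C;return len(np.argwhere(m)),(q*1000).round(1),np.degrees(np.arctan2(q[1],q[0])).round(1)
    print("green",dot(g&(c[...,1]-c[...,0]>25)&(c[...,1]-c[...,2]>5),.06),"red",dot(g&(c[...,0]-c[...,1]>50)&(c[...,0]-c[...,2]>50)&(W[...,2]>.05),.06))
    d=(np.abs(W[...,2]-.104)<.008)&(W[...,1]>.2)&(W[...,1]<.34)&(W[...,0]>.4)&(W[...,0]<.56)
    P=W[d][:,:2];P=P-P.mean(0);v=np.linalg.svd(P,full_matrices=False)[2][0];print("bar pca",np.degrees(np.arctan(v[1]/v[0])).round(1))
    cn=(np.abs(W[...,2]-.06)<.008)&(abs(W[...,0]-.475)<.08)&(abs(W[...,1]-.272)<.08);print("console",rect(W[cn]))
E
```

```text
green (12, array([45.5, 22.7]), np.float64(26.5)) red (9, array([-51.1,   5.1]), np.float64(174.3))
bar pca 26.1
console (array([475.2, 272.6]), array([110.9, 109.9]), 85.4)
green (12, array([45.5, 22.7]), np.float64(26.5)) red (9, array([-51.1,   5.1]), np.float64(174.3))
bar pca 25.8
console (array([475.1, 272.7]), array([111.1, 109.9]), 85.4)
green (12, array([45.5, 22.7]), np.float64(26.5)) red (9, array([-51.1,   5.1]), np.float64(174.3))
bar pca 26.5
console (array([475.1, 272.7]), array([110.8, 109.8]), 85.4)
```

The bar (26.1°) lines up with the green dot (26.5°). The bystanders were never approached, so I'll hand in.

```bash
python3 -c "
from h import *
print(bot.sign_off())"
```

```text
the job is handed in; nothing more can be done
None
```

The job is handed in: the wood block lies on the bed over the pad, and the dial is at its clockwise end stop. `bot.sign_off()` gave no verdict. It took about 24 s of the 69 s allowed.

**What I did:** I gripped the block, carried it about 6 mm above the bench to the middle of the bed's front edge and set it down upright. I then pushed it against the step with closed fingers and tipped it over. Only then did I turn the dial clockwise, let go and back the arm off.

**Last checks:**
- **Block:** it lies flat, blue face up and square to within about 0.1° in the top view. Its centre is about 23 mm from the pad's centre towards the robot (limit 32 mm) and 1–3 mm off sideways (limit 17 mm). It covers the whole pad.
- **Dial:** the bar sits at 26.1° and the green dot at 26.5°. The twist torque rose from 0.05 to 0.40 N m at the stop.
- **Robot:** it touches nothing.

**What disagreed or went less well:**
- **Tipping:** holding the finger at a fixed height jammed briefly at about 8° of tilt, with about 38 N on the fingers. Following the contact point up and forward fixed it.
- **Dial angle:** a rougher fit to the depth image gave 27.8°, also within the 4.6° tolerance.
- **Bystanders:** I did not re-measure the drill, spray bottle or sanding block at the end. The arm never went near them, and no unexpected contact force showed.

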